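# Stack an isolated test plate and hold a coating gauge on its mark

## Task

Get the test plate ready and take a coating reading: lay the thin grey isolating sheet squarely over the steel base plate on the white stage, then set the marked aluminium test plate squarely on the sheet (either way round, marks up, not dropped). Then take the gauge probe out of its leaning holder and hold it upright with its spring tip inside the ring mark (not the cross) of the stacked test plate, pressing gently so that the tip is pushed about half-way in. Finish while still holding it there in the gripper, with the stack still in place, and leave the tray, jar and cardboard box where they are.

Things in the scene. Friction and masses are not known exactly. Their poses are not given: they have to be found in the camera images.
- stage: White stage plate 170 x 150 x 18 mm (x, y, z), fixed to the table. A plain steel base plate 80 x 50 x 14 mm is fixed on its middle with the same axes. Origin: centre of the stage's underside, on the table; z up.
- base_top (a point): Centre of the top face of the steel base plate, 32 mm above the table; axes as the stage.
- rest: Cork block 70 x 38 x 20 mm (x, y, z), fixed to the table; the sheet starts on it, centred, so that the sheet's long edges hang over by 13 mm. Origin: centre of its underside.
- sheet: Loose rigid grey plastic isolating sheet 94 x 64 x 5 mm (x, y, z), 40 g, no marks; same axes as the rest at the start. Origin: centre of its underside; z up. It can be gripped across its 64 mm width.
- coupon: Loose aluminium test plate 80 x 50 x 14 mm (x, y, z), about 180 g, lying on the table with a ring mark and a cross mark on its top face. Origin: centre of its underside; z up. It can be gripped across its 50 mm width.
- spot (a point): Centre of the ring mark (dark ring, 18 mm outside diameter) on the top face of the test plate, 22 mm from the plate's centre along its +x; the cross mark lies 22 mm along its -x.
- holder: Fixed probe holder, black foot 120 x 90 x 8 mm with a leaning aluminium block 66 x 56 x 40 mm between two black cheeks; top edge about 86 mm above the table. The block's square hole leans 0.3 rad from vertical, its top towards the holder's -x. Origin: centre of the foot's underside; z up.
- probe: Loose gauge probe, 120 g, standing in the holder. z runs along it, tip to top; origin: centre of its housing's lower end. Along z: spring tip (8 mm pin) -16 to 0 mm; square nose 22 mm wide 0 to 45; square steel collar 34 mm wide 45 to 52, resting on the holder block; black square grip 26 mm wide 52 to 115; small cap to 118. Draw it out along its z by 65 mm or more.
- probe_end (a point): Flat end of the probe's spring tip, on the probe's axis, 16 mm below the origin when the tip is out.
- tip (a joint): How far the spring tip is pushed into the probe (m): 0 fully out, 0.012 fully in. The spring pushes 1 N at 0 and rises 0.5 N per mm to 7 N at 0.012; half-way (0.006) is 4 N.
- tray: Bystander: white divided plastic tray 110 x 90 x 35 mm, loose. Origin: centre of its underside.
- jar: Bystander: small glass jar with lid, 48 mm diameter, 70 mm high, loose. Origin: centre of its underside.
- slidebox: Bystander: closed cardboard box 90 x 60 x 35 mm, loose. Origin: centre of its underside.
Mind the look-alikes: they are no part of the job. Of the things that look like the probe, the smallest one is meant. Of the things shaped like the sheet, the grey one is meant.

How it is judged (in metres and radians):
On the way, in this order (a step that is already met when the one before it is completed fails the run):
1. the isolating sheet lies squarely on the base plate, let go (x of sheet in the frame of base_top between -0.008 and 0.008 m and y of sheet in the frame of base_top between -0.008 and 0.008 m and z of sheet in the frame of base_top between -0.003 and 0.003 m and angle between the x axis of sheet and the x axis of stage, either way round below 0.17 rad and angle between sheet's own z axis and vertical below 0.06 rad and contact force between the fingers and sheet below 0.1 N and linear speed of sheet below 0.03 m/s), for 0.2 s.
2. the test plate lies squarely on the sheet, let go (all of step 1 and x of coupon in the frame of sheet between -0.008 and 0.008 m and y of coupon in the frame of sheet between -0.008 and 0.008 m and z of coupon in the frame of sheet between 0.003 and 0.008 m and angle between the x axis of coupon and the x axis of sheet, either way round below 0.17 rad and angle between coupon's own z axis and vertical below 0.06 rad and contact force between the fingers and coupon below 0.1 N and linear speed of coupon below 0.03 m/s), for 0.2 s.
At the end, for the whole second after the job is handed in: Sheet on base plate and test plate on sheet: flat, centred within 8 mm, square within 0.17 rad, let go, at rest. Probe held in the fingers, clear of the holder, upright within 0.09 rad, its tip within 6 mm of the ring centre, pushed in 2.5 to 9.8 of 12 mm, pressing 1.5 to 8 N (all of step 2 and horizontal distance between probe_end and spot below 0.006 m and angle between probe's own z axis and vertical below 0.09 rad and value of joint tip between 0.0025 and 0.0098 m and contact force between probe and coupon between 1.5 and 8 N and contact force between the fingers and probe above 1 N and contact force between probe and holder below 0.05 N); the arm keeps its last pose, push and grip.
It fails at once if a bystander (tray, jar, cardboard box) is moved by more than 30 mm (distance of any of tray, jar, slidebox from where it was at the start of the episode above 0.03 m).
It fails at once if the probe is pressed hard (over 15 N) on the test plate (contact force between probe and coupon above 15 N).
It fails at once if the sheet or the test plate is dropped (falls free faster than 0.6 m/s) ((contact force between the fingers and sheet below 0.01 N and linear speed of sheet above 0.6 m/s) or (contact force between the fingers and coupon below 0.01 N and linear speed of coupon above 0.6 m/s)).
It also fails if it takes over 70 s, if anything falls off the work surface, if the arm or the gripper's body presses on something with over 40 N, if the wrist force passes 120 N, or if a joint passes its speed limit or range.

## Robot

A 6-joint arm with a two-finger parallel gripper is mounted at the origin on the work surface. World frame = base frame: x ahead of the robot, y to its left, z up, the work surface at z = 0. Lengths are in m, angles in degrees, forces in N, time in s.
With the tool pointing down it reaches from about 0.3 to 0.75 m from the base axis. Payload 8.5 kg.
Tool frame: the origin (TCP) lies at the very end of the fingers, on their centre line; the grasp point (between the pads) lies 19 mm behind it; z points along the fingers, y is the line along which they close (so a half turn about z gives the same grasp; the last joint's range is limited). The gripper opens to 88 mm and grips with 3 to 60 N. Pads are 18 mm wide; open, the fingers measure 123 mm over their backs; the gripper's body (75 mm by 187 mm) begins 45 mm behind the grasp point.
Start: joints at [-88.826, 21.807, 74.336, -0, 83.858, -12.336], TCP at [0.128, -0.535, 0.239] pointing down, gripper open.
Joint ranges: [-178.18, 178.18], [-50.72, 133.34], [12.68, 142.11], [-81.47, 261.47], [9.98, 163.14], [-165.26, 165.26]. Speed limits (degrees/s): [136.94, 136.94, 180, 180, 180, 180].

## Interface

Orientations are given as a 3x3 rotation matrix whose columns are the frame's x, y, z axes.
In Python, from rig import * gives the robot as it stands.
- The arm moves only by the tool apply_moves, never from a script. Its argument "plan" is a list that holds one entry, the list of rows, each a list of 6 numbers: the shift along the tool's x, y, z scaled (see below), then the turn, a rotation vector about the tool's x, y, z scaled (see below). In form: [[[x, y, z, ax, ay, az], ...]]. A call has 1 to 8 rows; each row is the pose to reach, as a shift and turn from the pose commanded when the call began, along the tool's axes at that moment; what a row does not reach only later rows make up. The controller multiplies each number of a shift by 1000 mm and each number of a turn by 90 degrees. A row lasts 1/12 s, in which the tool goes at most 41.7 mm and 7.16 degrees, less where a joint would pass 70% of its speed; a pose out of reach is approached as far as the arm can. A call with a number of a shift or a turn outside -1 to 1 is refused whole. A call with a gripper value outside its range is refused whole. "hand" is the opening, from 0 (shut) to 1 (fully open), set as the call begins (left out, the last holds). The fingers move at their own pace and stop on an object; "squeeze" is the grip in N (left out, the last holds). Time passes only in rows, so rows that repeat a pose let the fingers close. It gives the time, the measured TCP pose, the force, the opening and the grip force at its end, in the units of the state.
- get_state(): the state, without advancing time (a new reading comes with each control period).
- snapshot(name): name is "scene" or "side" or "wrist"; returns a dict with "frame" (420x560x3 uint8, red, green, blue), "mtx" (3x3 intrinsics, pixels), "R" (3x3) and "t" (3): a world point X has camera coordinates R X + t; the wrist camera has in their place "mount" (4x4, takes a point from camera to tool coordinates, whose origin is the TCP and whose axes are the flange's). Camera axes: x right, y down, z forward; pixel columns grow to the right and rows downward; lengths in m; the calibration is good to about 2 mm. The wrist camera is an equidistant fisheye: a pixel r from the principal point sees the ray r / f radians off the axis. A picture is of the moment at which its call begins: read the wrist's pose just before it. There is no depth.
- job_done(): hands the job in; it is judged then, once.
The state is a dict: "time_s": time; "q": joint angles; "joint_vel": joint speeds; "joint_efforts": joint torques, N m; "ee_pos": TCP position; "tcp_rot": TCP orientation; "wrist_force": force on the tool from outside, world axes, zero at the start; "wrist_torque": the same for the moment, N m; "opening": finger opening in m; "grip_force": force on a finger pad.
Only numpy, scipy, OpenCV 4.12 (cv2) and the standard library are available. Lean on these libraries where they do the work, as an engineer would, in place of code of your own. Each camera call takes 0.05 s, during which the arm holds its last target. There are 200 camera calls.

## Working session

There is one attempt and no reset: what is moved stays moved. The work goes in short steps, Python scripts to look and compute and a tool call to move; the robot and the scene stay as the last step left them, time stands still between calls to the robot, and variables do not carry over. Pictures are saved under pics/ and viewed, at most 10 in all, crops included, and the job is handed in when it is done.

Besides the shell and the picture viewer there is one more tool, called after "Request:" by a JSON object that holds its "fn" and its "kwargs". apply_moves: Moves the arm, as the interface text tells. Its arguments: {"type":"object","properties":{"plan":{"type":"array"},"hand":{"type":"number"},"squeeze":{"type":"number"}},"required":["plan"]}

```bash
mkdir -p pics; ls; python3 - <<'E'
from rig import *
import cv2,pickle
s=get_state(); print(s)
d={n:snapshot(n) for n in("scene","side","wrist")}
pickle.dump((s,d),open('first.pkl','wb'))
for n in d: cv2.imwrite(f'pics/{n}0.png',d[n]['frame'][:,:,::-1]); print(n,{k:v for k,v in d[n].items() if k!='frame'})
E
```

```text
pics
{'time_s': 0.0, 'q': array([-8.88250525e+01,  2.18403187e+01,  7.43845303e+01, -8.50852712e-04,
        8.38570807e+01, -1.23365551e+01]), 'joint_vel': array([ 0.05580361, -0.0019096 ,  0.09589485, -0.02760308, -0.064304  ,
       -0.01676592]), 'joint_efforts': array([-6.28314706e-05, -4.37930453e+01, -2.24552125e+01,  7.11990288e-02,
        3.51846556e-02, -1.12143330e-04]), 'ee_pos': array([ 0.12848331, -0.5344961 ,  0.23814537]), 'tcp_rot': array([[ 9.72322667e-01,  2.33642095e-01, -4.40831590e-05],
       [ 2.33641918e-01, -9.72321660e-01,  1.42933913e-03],
       [ 2.91090779e-04, -1.40007851e-03, -9.99998978e-01]]), 'wrist_force': array([ 1.09581058, -0.14434637, -0.73332171]), 'wrist_torque': array([-0.0051201 ,  0.04747403, -0.01972723]), 'grip_force': 0.0, 'opening': 0.0883969105606536}
scene {'mtx': array([[529.4454279 ,   0.        , 284.53560632],
       [  0.        , 529.4454279 , 194.20058919],
       [  0.        ,   0.        ,   1.        ]]), 'R': array([[-0.76342328,  0.645757  ,  0.01351998],
       [ 0.44702386,  0.5433554 , -0.71058749],
       [-0.46621
[... 275 characters left out ...]
0487, -0.2840646 ,  0.01386666],
       [-0.16170663,  0.50434616, -0.84822516],
       [ 0.23395714, -0.81543992, -0.52945424]]), 't': array([0.51823658, 0.13360592, 1.06486464])}
wrist {'mtx': array([[325.1922621 ,   0.        , 281.36455269],
       [  0.        , 325.1922621 , 206.3820712 ],
       [  0.        ,   0.        ,   1.        ]]), 'mount': array([[-1.41917878e-03, -9.51077616e-01, -3.08948790e-01,
         8.08849369e-02],
       [ 9.99998543e-01, -1.05672592e-03, -1.34050807e-03,
         7.07176964e-04],
       [ 9.48453028e-04, -3.08950243e-01,  9.51077730e-01,
        -1.46265460e-01],
       [ 0.00000000e+00,  0.00000000e+00,  0.00000000e+00,
         1.00000000e+00]])}
```

View pics/scene0.png

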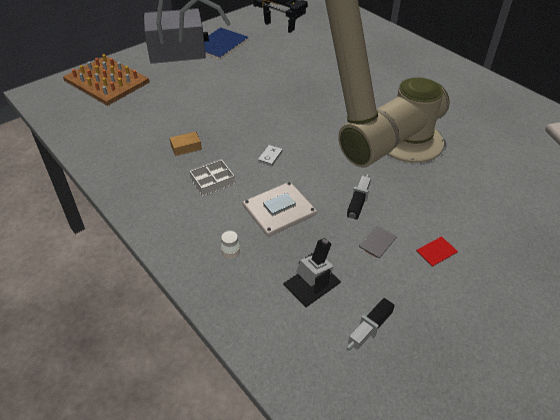

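View pics/side0.png

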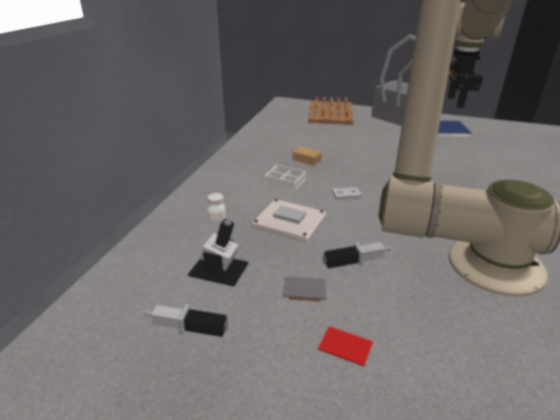

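View pics/wrist0.png

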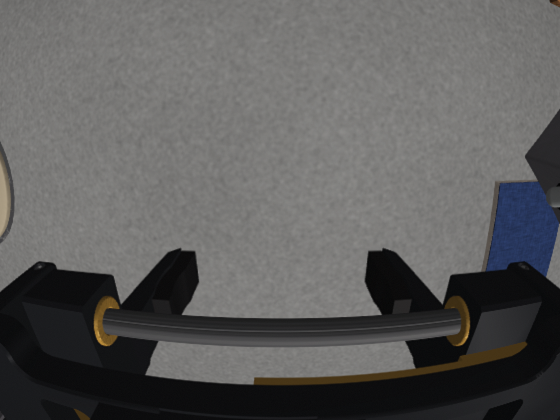

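Scene view: the stage with its steel base is at (280,206), the coupon at (271,155), the grey sheet on its rest at (378,241), and the holder with the probe at (314,272). The jar is at (230,243), the tray at (212,175), the box at (185,142) and the red decoy sheet at (437,250). Decoy probes lie at (358,197) and (372,322). The side view shows the same layout. The wrist view shows only the table.

```bash
cat > h.py <<'E'
import numpy as np,cv2,pickle
def ray(c,uv,s=None):
    """origin, direction in world for pixel uv (fixed cam, or wrist with state s)"""
    K=c['mtx']; p=np.array([(uv[0]-K[0,2])/K[0,0],(uv[1]-K[1,2])/K[1,1]])
    if 'mount' in c:
        th=np.hypot(*p); d=np.r_[p/th*np.sin(th) if th>0 else p,np.cos(th)]
        M=c['mount']; R=s['tcp_rot']; return R@M[:3,3]+s['ee_pos'],R@M[:3,:3]@d
    return -c['R'].T@c['t'],c['R'].T@np.r_[p,1]
def onplane(c,uv,z,s=None):
    o,d=ray(c,uv,s); return o+d*(z-o[2])/d[2]
def tri(rays):
    A=np.zeros((3,3));b=np.zeros(3);Q=[]
    for o,d in rays:
        d=d/np.linalg.norm(d);P=np.eye(3)-np.outer(d,d);A+=P;b+=P@o;Q.append((P,o))
    X=np.linalg.solve(A,b); return X,max(np.linalg.norm(P@(X-o)) for P,o in Q)
def proj(c,X,s=None):
    if 'mount' in c:
        M=c['mount']; x=M[:3,:3].T@(s['tcp_rot'].T@(np.asarray(X)-s['ee_pos'])-M[:3,3])
        r=np.hypot(x[0],x[1]);th=np.arctan2(r,x[2]);K=c['mtx'];return np.array([K[0,2],K[1,2]])+K[0,0]*th*x[:2]/r
    x=c['R']@X+c['t'];return (c['mtx']@(x/x[2]))[:2]
E
python3 - <<'E'
from h import *
np.set_printoptions(precision=3,suppress=True)
s,d=pickle.load(open('first.pkl','rb'))
P={'coupon':((271,155),(347,193),.014),'base':((280,203),(290,214),.032),'sheet':((378,240),(305,288),.025),'probetop':((323,241),(227,222),.1),'foot':((312,285),(218,269),.008),'jar':((230,237),(215,197),.07),'tray':((212,173),(286,175),.035),'box':((185,140),(307,154),.035),'dec1':((358,197),(357,254),.015),'dec2':((372,322),(190,319),.015)}
for k,(a,b,z) in P.items():
    print(k,tri([ray(d['scene'],a),ray(d['side'],b)]),onplane(d['scene'],a,z),onplane(d['side'],b,z))
E
```

```text
coupon (array([ 0.415, -0.228,  0.008]), np.float64(0.0011268285520054531)) [ 0.42  -0.221  0.014] [ 0.413 -0.219  0.014]
base (array([ 0.543, -0.029,  0.026]), np.float64(0.0003244314380182903)) [ 0.548 -0.024  0.032] [ 0.541 -0.02   0.032]
sheet (array([0.427, 0.248, 0.022]), np.float64(0.0014167803110696198)) [0.428 0.248 0.025] [0.427 0.253 0.025]
probetop (array([0.619, 0.222, 0.142]), np.float64(0.00034071808578142374)) [0.593 0.198 0.1  ] [0.647 0.164 0.1  ]
foot (array([0.651, 0.228, 0.   ]), np.float64(0.00280299158004548)) [0.657 0.234 0.008] [0.647 0.232 0.008]
jar (array([0.75 , 0.014, 0.068]), np.float64(0.0006566729468465367)) [0.752 0.016 0.07 ] [0.749 0.016 0.07 ]
tray (array([ 0.623, -0.258,  0.026]), np.float64(0.0011580063882158523)) [ 0.627 -0.25   0.035] [ 0.618 -0.239  0.035]
box (array([ 0.599, -0.446,  0.024]), np.float64(0.0018411059100947736)) [ 0.604 -0.436  0.035] [ 0.594 -0.419  0.035]
dec1 (array([0.338, 0.086, 0.014]), np.float64(0.003934211647264511)) [0.343 0.091 0.015] [0.336 0.082 0.015]
dec2 (array([0.626, 0.411, 0.024]), np.float64(0.0009133864221046212)) [0.622 0.409 0.015] [0.631 0.403 0.015]
```

Request:
{"fn": "apply_moves", "kwargs": {"plan": [[[0.31, -0.23, 0.02, 0, 0, 0], [0.31, -0.23, 0.02, 0, 0, 0], [0.31, -0.23, 0.02, 0, 0, 0], [0.31, -0.23, 0.02, 0, 0, 0], [0.31, -0.23, 0.02, 0, 0, 0], [0.31, -0.23, 0.02, 0, 0, 0], [0.31, -0.23, 0.02, 0, 0, 0], [0.31, -0.23, 0.02, 0, 0, 0]]], "hand": 1}}

```text
time_s: 0.82
ee_pos: [0.3429, -0.2776, 0.2214]
tcp_rot: [[0.972, 0.233, 0.0], [0.233, -0.972, 0.0], [0.0, -0.0, -1.0]]
wrist_force: [0.8, -1.8, 0.6]
opening: 0.0882
grip_force: 0.0
```

Request:
{"fn": "apply_moves", "kwargs": {"plan": [[[0.04, -0.03, 0, 0, 0, 0], [0.04, -0.03, 0, 0, 0, 0], [0.04, -0.03, 0, 0, 0, 0], [0.04, -0.03, 0, 0, 0, 0]]]}}

```text
time_s: 1.15
ee_pos: [0.3739, -0.2411, 0.2214]
tcp_rot: [[0.972, 0.235, -0.0], [0.235, -0.972, -0.0], [-0.0, 0.0, -1.0]]
wrist_force: [-0.7, -0.8, 0.2]
opening: 0.0882
grip_force: 0.0
```

```bash
cat > look.py <<'E'
from rig import *
from h import *
import sys
def look(tag,save=True):
    s=get_state(); c=snapshot('wrist'); pickle.dump((s,c),open(f'{tag}.pkl','wb'))
    cv2.imwrite(f'pics/{tag}.png',c['frame'][:,:,::-1]); return s,c
if __name__=='__main__':
    s,c=look(sys.argv[1]); print(s['time_s'],s['ee_pos'],s['wrist_force'])
E
python3 look.py wc1
```

```text
1.15 [ 0.37386583 -0.24112659  0.22142647] [-0.6878719  -0.83977733  0.20206442]
```

View pics/wc1.png

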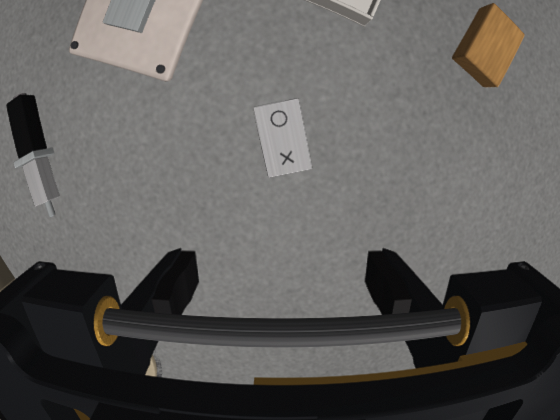

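Coupon corners are near (254,107), (299,99), (312,167) and (269,178), with the ring at (279,119) and the cross at (287,157). The stage is at upper left.

Request:
{"fn": "apply_moves", "kwargs": {"plan": [[[0, -0.1, 0, 0, 0, 0], [0, -0.1, 0, 0, 0, 0], [0, -0.1, 0, 0, 0, 0], [0, -0.1, 0, 0, 0, 0], [0, -0.1, 0, 0, 0, 0]]]}}

```text
time_s: 1.62
ee_pos: [0.3504, -0.1448, 0.2218]
tcp_rot: [[0.973, 0.233, 0.001], [0.233, -0.973, -0.001], [0.0, 0.001, -1.0]]
wrist_force: [0.3, -0.4, 0.6]
opening: 0.0876
grip_force: 0.0
```

```bash
python3 look.py wc2; cat > quad.py <<'E'
from h import *
def quad(c,seed,fn,lo=200,hi=30000):
    """4 subpixel corners of the blob of mask fn(hsv) holding/nearest seed"""
    im=cv2.cvtColor(c['frame'],cv2.COLOR_RGB2BGR); hsv=cv2.cvtColor(im,cv2.COLOR_BGR2HSV)
    m=fn(hsv.astype(int)).astype(np.uint8)*255
    m=cv2.morphologyEx(m,cv2.MORPH_OPEN,np.ones((3,3),np.uint8))
    cs,_=cv2.findContours(m,cv2.RETR_EXTERNAL,cv2.CHAIN_APPROX_NONE)
    cs=[k for k in cs if lo<cv2.contourArea(k)<hi]
    k=max(cs,key=lambda k:cv2.pointPolygonTest(k,seed,True))
    area=cv2.contourArea(k); hull=cv2.convexHull(k)
    for e in np.arange(1,20,.5):
        a=cv2.approxPolyDP(hull,e,True)
        if len(a)<=4: break
    a=a[:,0].astype(float); pts=k[:,0].astype(float)
    # refine: fit lines to contour points nearest each side
    L=[]
    for i in range(4):
        p,q=a[i],a[(i+1)%4]; u=(q-p)/np.linalg.norm(q-p); n=np.array([-u[1],u[0]])
        t=(pts-p)@u; dd=abs((pts-p)@n); l=np.linalg.norm(q-p)
        g=pts[(t>.15*l)&(t<.85*l)&(dd<3)]
        vx,vy,x,y=cv2.fitLine(g.astype(np.float32),cv2.DIST_HUBER,0,.01,.01).ravel(); L.append((x,y,vx,vy))
    C=[]
    for i in range(4):
        x,y,a1,b1=L[i-1];x2,y2,a2,b2=L[i]
        t=np.linalg.solve([[a1,-a2],[b1,-b2]],[x2-x,y2-y]); C.append([x+a1*t[0],y+b1*t[0]])
    return np.array(C),area
E
python3 - <<'E'
from quad import *
np.set_printoptions(precision=4,suppress=True)
for t in('wc1','wc2'):
    s,c=pickle.load(open(t+'.pkl','rb'))
    hsv=cv2.cvtColor(c['frame'],cv2.COLOR_RGB2HSV)
    seed=proj(c,[.415,-.225,.014],s); print(t,seed,hsv[int(seed[1]),int(seed[0])],hsv[120,230])
    C,a=quad(c,tuple(seed),lambda h:h[:,:,2]>155)
    print(C,a); X=np.array([onplane(c,p,.014,s) for p in C]); print(X, np.linalg.norm(X-np.roll(X,-1,0),axis=1), X.mean(0))
    C0,a=quad(c,tuple(seed),lambda h:h[:,:,2]>155)
E
```

```text
1.6167 [ 0.35041581 -0.14476966  0.22181418] [ 0.32987384 -0.44232601  0.57151103]
wc1 [275.5073 138.1848] [ 15   3 167] [ 20   6 132]
[[297.6902  99.0153]
 [310.4475 168.1138]
 [268.4651 176.5022]
 [254.2738 107.779 ]] 3060.5
[[ 0.4622 -0.2382  0.014 ]
 [ 0.3917 -0.2703  0.014 ]
 [ 0.3715 -0.2272  0.014 ]
 [ 0.4422 -0.1951  0.014 ]] [0.0775 0.0476 0.0777 0.0475] [ 0.4169 -0.2327  0.014 ]
wc2 [364.629  139.3151] [ 20   5 169] [ 30   6 130]
[[386.2479 102.1908]
 [395.528  169.1362]
 [356.274  176.4291]
 [345.6449 108.6668]] 2748.5
[[ 0.4622 -0.2381  0.014 ]
 [ 0.3919 -0.2709  0.014 ]
 [ 0.3718 -0.2275  0.014 ]
 [ 0.4421 -0.1952  0.014 ]] [0.0777 0.0478 0.0774 0.0473] [ 0.417  -0.2329  0.014 ]
```

Request:
{"fn": "apply_moves", "kwargs": {"plan": [[[0.17, -0.07, 0, 0, 0, 0], [0.17, -0.07, 0, 0, 0, 0], [0.17, -0.07, 0, 0, 0, 0], [0.17, -0.07, 0, 0, 0, 0], [0.17, -0.07, 0, 0, 0, 0], [0.17, -0.07, 0, 0, 0, 0], [0.17, -0.07, 0, 0, 0, 0]]]}}

```text
time_s: 2.25
ee_pos: [0.5002, -0.0371, 0.2207]
tcp_rot: [[0.972, 0.233, -0.001], [0.233, -0.972, -0.0], [-0.001, -0.0, -1.0]]
wrist_force: [-0.6, -0.6, 0.3]
opening: 0.0881
grip_force: 0.0
```

```bash
python3 look.py ws1
```

```text
2.25 [ 0.50020184 -0.03713642  0.22067466] [-0.5624546  -0.56493065  0.33782301]
```

View pics/ws1.png

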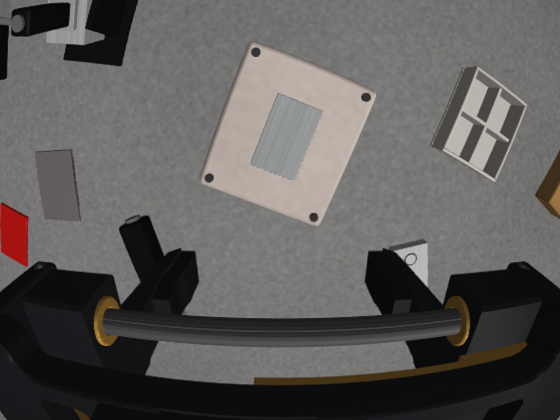

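Request:
{"fn": "apply_moves", "kwargs": {"plan": [[[-0.02, -0.12, 0, 0, 0, 0], [-0.02, -0.12, 0, 0, 0, 0], [-0.02, -0.12, 0, 0, 0, 0], [-0.02, -0.12, 0, 0, 0, 0], [-0.02, -0.12, 0, 0, 0, 0], [-0.02, -0.12, 0, 0, 0, 0]]]}}

```text
time_s: 2.8
ee_pos: [0.4523, 0.0746, 0.2218]
tcp_rot: [[0.973, 0.232, 0.001], [0.232, -0.973, -0.0], [0.001, 0.001, -1.0]]
wrist_force: [0.1, -0.5, 0.3]
opening: 0.0883
grip_force: 0.0
```

```bash
python3 look.py ws2; python3 - <<'E'
from quad import *
np.set_printoptions(precision=4,suppress=True)
R=[]
for t in('ws1','ws2'):
    s,c=pickle.load(open(t+'.pkl','rb'))
    hsv=cv2.cvtColor(c['frame'],cv2.COLOR_RGB2HSV)
    seed=proj(c,[.543,-.025,.032],s); print(t,s['ee_pos'],seed,hsv[int(seed[1]),int(seed[0])])
    C,a=quad(c,tuple(seed),lambda h:(h[:,:,0]>85)&(h[:,:,0]<125)&(h[:,:,1]>15)&(h[:,:,2]>100))
    print(C,a); X=np.array([onplane(c,p,.032,s) for p in C]); print(X, np.linalg.norm(X-np.roll(X,-1,0),axis=1), X.mean(0))
    R.append([ray(c,p,s) for p in C])
for i in range(4): print(tri([R[0][i],R[1][i]]))
E
```

```text
2.8 [0.45228917 0.07464362 0.2217758 ] [ 0.10119377 -0.4992977   0.25722684]
ws1 [ 0.5002 -0.0371  0.2207] [279.3199 139.2732] [ 90   3 150]Traceback (most recent call last):
  File "<stdin>", line 8, in <module>
  File "quad.py", line 9, in quad
    k=max(cs,key=lambda k:cv2.pointPolygonTest(k,seed,True))
ValueError: max() iterable argument is empty
```

The base plate corners are at (279,93), (322,111), (295,181) and (251,166), inside the peach-coloured stage. The grey sheet is at (60,185), and the coupon is partly hidden at (410,255).

```bash
python3 - <<'E'
from quad import *
np.set_printoptions(precision=4,suppress=True)
R=[]
for t in('ws1','ws2'):
    s,c=pickle.load(open(t+'.pkl','rb'))
    c['frame']=cv2.medianBlur(c['frame'],3)
    seed=proj(c,[.543,-.025,.032],s)
    hsv=cv2.cvtColor(c['frame'],cv2.COLOR_RGB2HSV).astype(int);x,y=seed.astype(int)
    print(t,hsv[y-25:y+26:25,x-55:x+56:11].tolist() if t=='ws1' else '')
    for fn,z in((lambda h:(h[:,:,0]>70)&(h[:,:,0]<130)&(h[:,:,2]>110),.032),(lambda h:(h[:,:,1]>18)&(h[:,:,2]>160)&(h[:,:,0]<20),.018)):
        try:
            C,a=quad(c,tuple(seed),fn)
            C=np.roll(C,-np.argmin(C[:,1]),0)
            print(C.tolist(),a); X=np.array([onplane(c,p,z,s) for p in C]); print(X, np.linalg.norm(X-np.roll(X,-1,0),axis=1), X.mean(0))
            R.append([ray(c,p,s) for p in C])
        except Exception as e: print(e)
for i in range(4): print(tri([R[0][i],R[2][i]]),tri([R[1][i],R[3][i]]))
E
```

```text
ws1 [[[9, 27, 149], [12, 26, 180], [13, 27, 181], [13, 26, 183], [13, 27, 177], [100, 5, 152], [90, 3, 152], [100, 5, 149], [100, 5, 155], [10, 28, 190], [12, 27, 186]], [[11, 27, 179], [11, 26, 183], [11, 26, 183], [14, 28, 183], [90, 5, 150], [90, 3, 150], [80, 5, 149], [80, 5, 153], [10, 25, 186], [12, 27, 191], [12, 27, 189]], [[11, 27, 181], [11, 27, 180], [12, 28, 180], [90, 5, 148], [90, 5, 149], [105, 3, 147], [105, 3, 151], [12, 15, 172], [14, 26, 193], [12, 27, 192], [11, 26, 188]]]
[[278.0224914550781, 94.52378845214844], [321.80059814453125, 110.9173583984375], [292.6126403808594, 179.3407440185547], [251.44395446777344, 163.6488494873047]] 3357.0
[[ 0.5877 -0.013   0.032 ]
 [ 0.5821 -0.0602  0.032 ]
 [ 0.5049 -0.0485  0.032 ]
 [ 0.5114 -0.0025  0.032 ]] [0.0475 0.0781 0.0464 0.077 ] [ 0.5465 -0.0311  0.032 ]
OpenCV(4.12.0) /io/opencv/modules/imgproc/src/linefit.cpp:50: error: (-215:Assertion failed) count > 0 in function 'fitLine2D_wods'

ws2 
[[392.21319580078125, 79.09261322021484], [428.9774169921875, 98.77298736572266], [401.77459716796875, 162.20526123046875], [364.7726135253906, 145.27993774414062]] 2867.5
[[ 0.5884 -0.013   0.032 ]
 [ 0.5816 -0.0599  0.032 ]
 [ 0.5049 -0.0488  0.032 ]
 [ 0.5115 -0.0024  0.032 ]] [0.0474 0.0775 0.0469 0.0777] [ 0.5466 -0.031   0.032 ]
[[367.3009338378906, 27.031845092773438], [467.75311279296875, 92.31303405761719], [416.46343994140625, 209.05685424804688], [307.4894104003906, 163.6763916015625]] 16273.5
[[ 0.6395  0.0235  0.018 ]
 [ 0.6091 -0.1147  0.018 ]
 [ 0.4549 -0.0925  0.018 ]
 [ 0.475   0.0502  0.018 ]] [0.1415 0.1559 0.1441 0.1667] [ 0.5446 -0.0333  0.018 ]Traceback (most recent call last):
  File "<stdin>", line 17, in <module>
IndexError: list index out of range
```

Request:
{"fn": "apply_moves", "kwargs": {"plan": [[[-0.02, -0.17, 0, 0, 0, 0], [-0.02, -0.17, 0, 0, 0, 0], [-0.02, -0.17, 0, 0, 0, 0], [-0.02, -0.17, 0, 0, 0, 0], [-0.02, -0.17, 0, 0, 0, 0], [-0.02, -0.17, 0, 0, 0, 0], [-0.02, -0.17, 0, 0, 0, 0]]]}}

```text
time_s: 3.43
ee_pos: [0.3938, 0.2356, 0.2214]
tcp_rot: [[0.973, 0.233, 0.0], [0.233, -0.973, -0.001], [-0.0, 0.001, -1.0]]
wrist_force: [0.6, -0.6, -0.3]
opening: 0.088
grip_force: 0.0
```

```bash
python3 look.py wr1
```

```text
3.4333 [0.39380557 0.23558324 0.22135899] [ 0.55757166 -0.55819992 -0.33635782]
```

View pics/wr1.png

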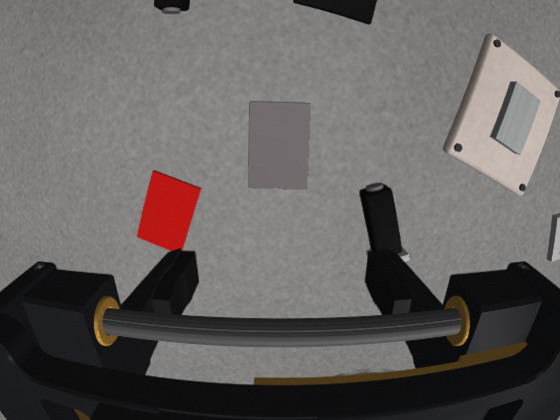

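```bash
python3 - <<'E'
from quad import *
np.set_printoptions(precision=4,suppress=True)
R=[]
for t in('ws2','wr1'):
    s,c=pickle.load(open(t+'.pkl','rb'))
    c['frame']=cv2.medianBlur(c['frame'],3)
    seed=proj(c,[.427,.25,.025],s)
    hsv=cv2.cvtColor(c['frame'],cv2.COLOR_RGB2HSV).astype(int);x,y=seed.astype(int)
    print(t,s['ee_pos'],x,y,hsv[y-10:y+11:10,x-55:x+56:11].tolist())
    for fn,z in((lambda h:(h[:,:,2]<122)&(h[:,:,2]>60),.025),(lambda h:((h[:,:,0]>120)|(h[:,:,0]<8))&(h[:,:,1]>5)&(h[:,:,1]<60)&(h[:,:,2]>60),.025)):
        try:
            C,a=quad(c,tuple(seed),fn)
            C=np.roll(C,-np.argmin(C[:,1]),0)
            print(C.tolist(),a); X=np.array([onplane(c,p,z,s) for p in C]); print(X, np.linalg.norm(X-np.roll(X,-1,0),axis=1), X.mean(0))
        except Exception as e: print(e)
E
```

```text
ws2 [0.4523 0.0746 0.2218] 128 168 [[[15, 4, 122], [20, 6, 129], [20, 6, 123], [15, 4, 123], [170, 15, 103], [174, 12, 103], [175, 15, 104], [174, 12, 104], [20, 6, 126], [20, 6, 122], [15, 4, 127]], [[15, 4, 122], [15, 4, 125], [30, 4, 122], [20, 6, 125], [170, 15, 103], [174, 12, 103], [170, 15, 104], [175, 15, 104], [30, 4, 120], [15, 4, 125], [30, 4, 128]], [[20, 6, 123], [30, 4, 127], [30, 4, 125], [30, 4, 125], [170, 15, 103], [175, 15, 104], [174, 12, 104], [174, 12, 104], [15, 4, 125], [20, 6, 125], [15, 4, 126]]]
[[155.68199157714844, 124.08495330810547], [159.80030822753906, 206.5757598876953], [111.47377014160156, 204.3387451171875], [104.6461410522461, 127.65431213378906]] 3969.5
[[0.4834 0.2235 0.025 ]
 [0.3899 0.2049 0.025 ]
 [0.3775 0.2695 0.025 ]
 [0.4688 0.2885 0.025 ]] [0.0953 0.0658 0.0933 0.0667] [0.4299 0.2466 0.025 ]
[[154.17074584960938, 125.38542938232422], [158.76296997070312, 205.0], [111.957763671875, 205.0], [105.17171478271484, 127.72257995605469]] 3750.5
[[0.4816 0.225  0.025 ]
 [0.3915 0.2064 0.025 ]
 [0.3768 0.2687 0.025 ]
 [0.4688 0.2878 0.025 ]] [0.0
[... 476 characters left out ...]
3], [175, 14, 113], [175, 14, 113], [171, 16, 114], [175, 13, 114], [8, 9, 115], [30, 4, 126], [20, 6, 136]]]
[[248.0, 100.48361206054688], [309.9040832519531, 102.41943359375], [306.42950439453125, 189.47750854492188], [248.0, 186.2803192138672]] 5155.5
[[0.4688 0.2886 0.025 ]
 [0.4816 0.2256 0.025 ]
 [0.3895 0.206  0.025 ]
 [0.3783 0.2689 0.025 ]] [0.0643 0.0941 0.0639 0.0926] [0.4295 0.2473 0.025 ]
[[249.11129760742188, 101.73233032226562], [310.01513671875, 102.28703308105469], [306.2054443359375, 188.0], [248.66957092285156, 188.0]] 5083.5
[[0.4677 0.2872 0.025 ]
 [0.4817 0.2255 0.025 ]
 [0.3911 0.2067 0.025 ]
 [0.3766 0.2678 0.025 ]] [0.0633 0.0926 0.0628 0.0932] [0.4293 0.2468 0.025 ]
```

The sheet corners are near (248,101), (310,102), (306,188) and (248,188). It is clear of the red sheet and of the decoy probe at (380,220). Next I descend over it.

Request:
{"fn": "apply_moves", "kwargs": {"plan": [[[0.037, -0.003, 0.16, 0, 0, 0.018], [0.037, -0.003, 0.16, 0, 0, 0.018], [0.037, -0.003, 0.16, 0, 0, 0.018], [0.037, -0.003, 0.16, 0, 0, 0.018], [0.037, -0.003, 0.16, 0, 0, 0.018], [0.037, -0.003, 0.16, 0, 0, 0.018], [0.037, -0.003, 0.16, 0, 0, 0.018]]]}}

```text
time_s: 4.07
ee_pos: [0.4292, 0.2475, 0.0634]
tcp_rot: [[0.979, 0.204, 0.002], [0.204, -0.979, 0.001], [0.002, -0.0, -1.0]]
wrist_force: [-0.1, 1.2, 0.2]
opening: 0.088
grip_force: 0.0
```

```bash
python3 look.py wr2; cat > go.py <<'E'
"""print shift/turn (tool units) from measured pose to target: x y z yaw(deg of tool x)"""
from rig import get_state
import numpy as np,sys
from scipy.spatial.transform import Rotation as Ro
def to(p,R):
    s=get_state(); R0=s['tcp_rot']
    print('t',round(s['time_s'],2),'at',s['ee_pos'].round(4),'F',s['wrist_force'].round(1),'shift',(R0.T@(np.array(p)-s['ee_pos'])).round(4),'turn',(Ro.from_matrix(R0.T@R).as_rotvec()/(np.pi/2)).round(4))
def down(yaw): c,s_=np.cos(np.radians(yaw)),np.sin(np.radians(yaw)); return np.array([[c,s_,0],[s_,-c,0],[0,0,-1]])
if __name__=='__main__':
    a=list(map(float,sys.argv[1:])); to(a[:3],down(a[3]))
E
python3 go.py .4294 .247 .012 11.9
python3 - <<'E'
from quad import *
np.set_printoptions(precision=4,suppress=True)
s,c=pickle.load(open('wr2.pkl','rb')); 
for X in ([.4766,.257,.025],[.4294,.247,.025],[.43,.1,.0]): print(proj(c,X,s))
c['frame']=cv2.medianBlur(c['frame'],3)
C,a=quad(c,tuple(proj(c,[.45,.25,.025],s)),lambda h:((h[:,:,0]>120)|(h[:,:,0]<8))&(h[:,:,1]>5)&(h[:,:,1]<60)&(h[:,:,2]>60),hi=90000)
X=np.array([onplane(c,p,.025,s) for p in C]);print(C,X,a)
E
```

```text
4.0667 [0.42924372 0.24751921 0.06335732] [-0.12604946  1.21117621  0.20309375]
t 4.12 at [0.4293 0.2478 0.0639] F [-0.5 -0.4  0.4] shift [-0.0003  0.0009  0.0519] turn [-0.0001 -0.0024 -0.0008]
[281.2601 161.201 ]
[281.5985 238.5992]
[460.1407 256.1717]
[[336.7664 162.1176]
 [329.3239 301.    ]
 [235.5126 301.    ]
 [227.5101 165.654 ]] [[0.4829 0.2254 0.025 ]
 [0.3898 0.2053 0.025 ]
 [0.3768 0.2683 0.025 ]
 [0.4679 0.2871 0.025 ]] 13848.5
```

Request:
{"fn": "apply_moves", "kwargs": {"plan": [[[0, 0.001, 0.026, 0, 0, 0], [0, 0.001, 0.05, 0, 0, 0], [0, 0.001, 0.05, 0, 0, 0], [0, 0.001, 0.05, 0, 0, 0]]]}}

```text
time_s: 4.45
ee_pos: [0.4288, 0.2473, 0.0131]
tcp_rot: [[0.979, 0.206, 0.001], [0.206, -0.979, 0.0], [0.001, -0.0, -1.0]]
wrist_force: [-0.3, -0.4, 0.3]
opening: 0.0882
grip_force: 0.0
```

```bash
python3 go.py .4294 .247 .012 11.9
```

```text
t 4.45 at [0.4288 0.2473 0.0131] F [-0.3 -0.4  0.3] shift [0.0005 0.0004 0.0011] turn [-0.0001 -0.0009 -0.0002]
```

Good. Close gently.

Request:
{"fn": "apply_moves", "kwargs": {"plan": [[[0, 0, 0.001, 0, 0, 0], [0, 0, 0.001, 0, 0, 0], [0, 0, 0.001, 0, 0, 0], [0, 0, 0.001, 0, 0, 0], [0, 0, 0.001, 0, 0, 0], [0, 0, 0.001, 0, 0, 0], [0, 0, 0.001, 0, 0, 0], [0, 0, 0.001, 0, 0, 0]]], "hand": 0.6, "squeeze": 15}}

```text
time_s: 5.12
ee_pos: [0.4288, 0.2474, 0.0114]
tcp_rot: [[0.979, 0.206, 0.001], [0.206, -0.979, 0.0], [0.001, -0.0, -1.0]]
wrist_force: [-0.2, -0.4, 7.8]
opening: 0.0635
grip_force: 15.0
```

Request:
{"fn": "apply_moves", "kwargs": {"plan": [[[0, 0, -0.01, 0, 0, 0], [0, 0, -0.03, 0, 0, 0], [0, 0, -0.07, 0, 0, 0], [0, 0, -0.1, 0, 0, 0], [0, 0, -0.13, 0, 0, 0], [0, 0, -0.13, 0, 0, 0], [0, 0, -0.13, 0, 0, 0]]]}}

```text
time_s: 5.7
ee_pos: [0.4288, 0.2474, 0.1417]
tcp_rot: [[0.979, 0.206, 0.003], [0.206, -0.979, 0.001], [0.003, -0.0, -1.0]]
wrist_force: [-0.3, -0.5, -0.7]
opening: 0.0639
grip_force: 15.0
```

```bash
python3 look.py wr3; python3 go.py .5466 -.031 .06 -8.3
python3 - <<'E'
from h import *
from rig import *
s,c=pickle.load(open('wr3.pkl','rb')); a=c['frame'][60:360,130:430]
d=snapshot('side')['frame'][150:350,150:450]
cv2.imwrite('pics/wr3x.png',np.hstack([a,cv2.resize(d,(450,300))])[:,:,::-1])
E
```

```text
5.7 [0.42877147 0.24743194 0.14174365] [-0.27272721 -0.52213034 -0.66869813]
t 5.75 at [0.4281 0.2472 0.1404] F [-0.1 -1.2 -1. ] shift [0.0586 0.2967 0.0804] turn [-0.000e+00 -1.000e-04  2.243e-01]
```

View pics/wr3x.png

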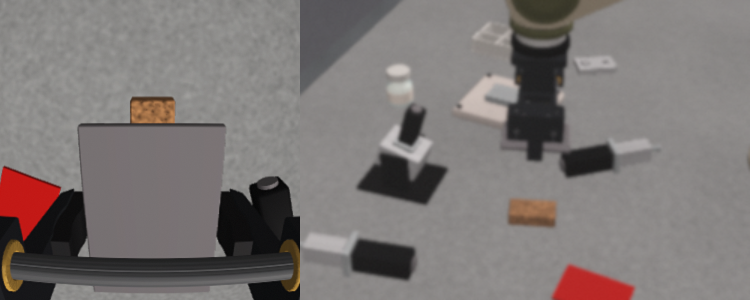

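The sheet is held square between the fingers, the bare cork rest lies below, and nothing else was disturbed. Next I move over the base plate.

Request:
{"fn": "apply_moves", "kwargs": {"plan": [[[0.058, 0.297, 0, 0, 0, 0.224], [0.058, 0.297, 0, 0, 0, 0.224], [0.058, 0.297, 0, 0, 0, 0.224], [0.058, 0.297, 0, 0, 0, 0.224], [0.058, 0.297, 0, 0, 0, 0.224], [0.058, 0.297, 0, 0, 0, 0.224], [0.058, 0.297, 0, 0, 0, 0.224], [0.058, 0.297, 0, 0, 0, 0.224]]]}}

```text
time_s: 6.47
ee_pos: [0.5477, -0.0363, 0.1387]
tcp_rot: [[0.989, -0.148, -0.002], [-0.148, -0.989, -0.001], [-0.001, 0.001, -1.0]]
wrist_force: [-0.1, -0.5, -0.7]
opening: 0.0638
grip_force: 15.0
```

Request:
{"fn": "apply_moves", "kwargs": {"plan": [[[0, 0, 0.03, 0, 0, 0], [0, 0, 0.06, 0, 0, 0], [0, 0, 0.08, 0, 0, 0], [0, 0, 0.08, 0, 0, 0], [0, 0, 0.08, 0, 0, 0]]]}}

```text
time_s: 6.88
ee_pos: [0.5456, -0.0309, 0.0593]
tcp_rot: [[0.99, -0.144, -0.004], [-0.144, -0.99, 0.001], [-0.004, -0.001, -1.0]]
wrist_force: [1.1, 0.3, 0.1]
opening: 0.0635
grip_force: 15.0
```

```bash
python3 look.py ws3; python3 go.py .5466 -.031 .024 -8.3
```

```text
6.8833 [ 0.54558154 -0.03090309  0.05933472] [1.09026305 0.31674371 0.10081324]
t 6.93 at [ 0.5464 -0.0311  0.0606] F [ 0.1  0.2 -0.7] shift [ 0.0002 -0.0001  0.0366] turn [-0.0001  0.0005  0.0005]
```

Request:
{"fn": "apply_moves", "kwargs": {"plan": [[[0, 0, 0.02, 0, 0, 0], [0, 0, 0.03, 0, 0, 0], [0, 0, 0.033, 0, 0, 0], [0, 0, 0.035, 0, 0, 0], [0, 0, 0.036, 0, 0, 0], [0, 0, 0.037, 0, 0, 0], [0, 0, 0.037, 0, 0, 0]]]}}

```text
time_s: 7.52
ee_pos: [0.5465, -0.0314, 0.024]
tcp_rot: [[0.99, -0.144, 0.001], [-0.144, -0.99, -0.0], [0.001, 0.0, -1.0]]
wrist_force: [-0.3, 0.8, -0.8]
opening: 0.0638
grip_force: 15.0
```

Request:
{"fn": "apply_moves", "kwargs": {"plan": [[[0, 0, 0.0005, 0, 0, 0], [0, 0, 0.001, 0, 0, 0], [0, 0, 0.001, 0, 0, 0]]]}}

```text
time_s: 7.77
ee_pos: [0.5466, -0.0314, 0.0234]
tcp_rot: [[0.99, -0.144, 0.001], [-0.144, -0.99, -0.0], [0.001, 0.0, -1.0]]
wrist_force: [-2.0, -0.0, 6.7]
opening: 0.0636
grip_force: 15.0
```

Contact made. Release, then rise.

Request:
{"fn": "apply_moves", "kwargs": {"plan": [[[0, 0, 0, 0, 0, 0], [0, 0, 0, 0, 0, 0], [0, 0, 0, 0, 0, 0], [0, 0, 0, 0, 0, 0], [0, 0, 0, 0, 0, 0], [0, 0, -0.02, 0, 0, 0], [0, 0, -0.05, 0, 0, 0], [0, 0, -0.08, 0, 0, 0]]], "hand": 1}}

```text
time_s: 8.43
ee_pos: [0.5458, -0.0313, 0.1029]
tcp_rot: [[0.99, -0.144, -0.002], [-0.144, -0.99, 0.001], [-0.002, -0.0, -1.0]]
wrist_force: [-0.2, -0.4, -0.5]
opening: 0.0882
grip_force: 0.0
```

Request:
{"fn": "apply_moves", "kwargs": {"plan": [[[-0.04, 0, -0.08, 0, 0, 0], [-0.04, 0, -0.12, 0, 0, 0], [-0.04, 0, -0.12, 0, 0, 0], [-0.04, 0, -0.12, 0, 0, 0], [-0.04, 0, -0.12, 0, 0, 0]]]}}

```text
time_s: 8.85
ee_pos: [0.5071, -0.0257, 0.2246]
tcp_rot: [[0.99, -0.144, 0.005], [-0.144, -0.99, -0.001], [0.005, 0.001, -1.0]]
wrist_force: [-0.3, 0.0, -0.3]
opening: 0.0885
grip_force: 0.0
```

```bash
python3 look.py ws4; python3 go.py .417 -.2328 .06 24.5
python3 - <<'E'
from quad import *
np.set_printoptions(precision=4,suppress=True)
s,c=pickle.load(open('ws4.pkl','rb')); 
c['frame']=cv2.medianBlur(c['frame'],3)
C,a=quad(c,tuple(proj(c,[.5466,-.031,.037],s)),lambda h:((h[:,:,0]>120)|(h[:,:,0]<8))&(h[:,:,1]>5)&(h[:,:,1]<60)&(h[:,:,2]>60)&(h[:,:,2]<140),hi=90000)
X=np.array([onplane(c,p,.037,s) for p in C]);e=np.roll(X,-1,0)-X
print(C,X,X.mean(0),np.linalg.norm(e,axis=1),np.degrees(np.arctan2(e[:,1],e[:,0])),a)
E
```

```text
8.85 [ 0.50710211 -0.02568074  0.22455437] [-0.32822803  0.03937776 -0.27786332]
t 8.9 at [ 0.5067 -0.0256  0.2225] F [-0.9  0.1 -0.7] shift [-0.0591  0.2179  0.1625] turn [ 3.000e-04 -5.000e-04 -3.641e-01]
[[312.3767 100.    ]
 [310.4085 188.    ]
 [251.     188.    ]
 [251.     100.    ]] [[ 0.5882 -0.0695  0.037 ]
 [ 0.4967 -0.0556  0.037 ]
 [ 0.5059  0.007   0.037 ]
 [ 0.5972 -0.008   0.037 ]] [ 0.547  -0.0315  0.037 ] [0.0926 0.0632 0.0926 0.0621] [171.3384  81.6477  -9.317  -98.3356] 5297.0
```

Request:
{"fn": "apply_moves", "kwargs": {"plan": [[[-0.059, 0.218, 0, 0, 0, -0.364], [-0.059, 0.218, 0, 0, 0, -0.364], [-0.059, 0.218, 0.02, 0, 0, -0.364], [-0.059, 0.218, 0.06, 0, 0, -0.364], [-0.059, 0.218, 0.1, 0, 0, -0.364], [-0.059, 0.218, 0.14, 0, 0, -0.364], [-0.059, 0.218, 0.16, 0, 0, -0.364], [-0.059, 0.218, 0.16, 0, 0, -0.364]]]}}

```text
time_s: 9.57
ee_pos: [0.4156, -0.2333, 0.0594]
tcp_rot: [[0.91, 0.414, -0.002], [0.414, -0.91, 0.002], [-0.001, -0.002, -1.0]]
wrist_force: [1.5, 0.2, -0.0]
opening: 0.0879
grip_force: 0.0
```

```bash
python3 look.py wc3; python3 go.py .417 -.2328 .0035 24.5
python3 - <<'E'
from quad import *
np.set_printoptions(precision=4,suppress=True)
s,c=pickle.load(open('wc3.pkl','rb')); 
C,a=quad(c,tuple(proj(c,[.43,-.226,.014],s)),lambda h:h[:,:,2]>155,hi=90000)
X=np.array([onplane(c,p,.014,s) for p in C]);e=np.roll(X,-1,0)-X
print(C,X,X.mean(0),np.linalg.norm(e,axis=1),np.degrees(np.arctan2(e[:,1],e[:,0])),a)
E
```

```text
9.5667 [ 0.41564418 -0.23326232  0.05939206] [ 1.530978    0.21964964 -0.02864041]
t 9.62 at [ 0.4128 -0.2333  0.0532] F [-3.7 -0.9 -6.6] shift [0.0043 0.0019 0.0497] turn [-0.0076  0.0035 -0.0016]
[[320.0584 170.3602]
 [316.6748 284.    ]
 [246.7059 284.    ]
 [239.7708 172.4186]] [[ 0.4631 -0.2378  0.014 ]
 [ 0.3915 -0.2713  0.014 ]
 [ 0.3715 -0.2275  0.014 ]
 [ 0.4419 -0.1942  0.014 ]] [ 0.417  -0.2327  0.014 ] [0.0791 0.0482 0.0779 0.0485] [-154.9172  114.4755   25.2994  -64.1092] 8440.5
```

Request:
{"fn": "apply_moves", "kwargs": {"plan": [[[0.001, 0, 0.01, 0, 0, 0], [0.001, 0, 0.025, 0, 0, 0], [0.001, 0, 0.025, 0, 0, 0], [0.001, 0, 0.025, 0, 0, 0], [0.001, 0, 0.025, 0, 0, 0]]]}}

```text
time_s: 10.03
ee_pos: [0.418, -0.2322, 0.0377]
tcp_rot: [[0.91, 0.415, -0.0], [0.415, -0.91, 0.0], [-0.0, -0.001, -1.0]]
wrist_force: [0.1, 0.4, 0.5]
opening: 0.0882
grip_force: 0.0
```

```bash
python3 go.py .417 -.2328 .0035 24.9
```

```text
t 10.03 at [ 0.418  -0.2322  0.0377] F [0.1 0.4 0.5] shift [-0.0012  0.0001  0.0342] turn [-0.0003  0.0001 -0.0044]
```

Request:
{"fn": "apply_moves", "kwargs": {"plan": [[[-0.001, 0, 0.015, 0, 0, -0.004], [-0.001, 0, 0.028, 0, 0, -0.004], [-0.001, 0, 0.033, 0, 0, -0.004], [-0.001, 0, 0.034, 0, 0, -0.004], [-0.001, 0, 0.034, 0, 0, -0.004]]]}}

```text
time_s: 10.45
ee_pos: [0.4172, -0.2329, 0.0039]
tcp_rot: [[0.907, 0.42, 0.0], [0.42, -0.907, -0.0], [0.0, 0.0, -1.0]]
wrist_force: [1.0, 0.0, -1.1]
opening: 0.0881
grip_force: 0.0
```

Request:
{"fn": "apply_moves", "kwargs": {"plan": [[[0, 0, 0, 0, 0, 0], [0, 0, 0, 0, 0, 0], [0, 0, 0, 0, 0, 0], [0, 0, 0, 0, 0, 0], [0, 0, 0, 0, 0, 0], [0, 0, 0, 0, 0, 0], [0, 0, 0, 0, 0, 0], [0, 0, 0, 0, 0, 0]]], "hand": 0.45, "squeeze": 30}}

```text
time_s: 11.12
ee_pos: [0.417, -0.2329, 0.0036]
tcp_rot: [[0.907, 0.42, 0.0], [0.42, -0.907, 0.0], [0.0, -0.0, -1.0]]
wrist_force: [-1.4, 0.1, 2.7]
opening: 0.0494
grip_force: 30.0
```

Request:
{"fn": "apply_moves", "kwargs": {"plan": [[[0, 0, -0.01, 0, 0, 0], [0, 0, -0.03, 0, 0, 0], [0, 0, -0.07, 0, 0, 0], [0, 0, -0.1, 0, 0, 0], [0, 0, -0.12, 0, 0, 0], [0, 0, -0.12, 0, 0, 0]]]}}

```text
time_s: 11.62
ee_pos: [0.4182, -0.2339, 0.1269]
tcp_rot: [[0.907, 0.42, 0.005], [0.42, -0.907, -0.005], [0.003, 0.007, -1.0]]
wrist_force: [1.0, -0.4, -1.9]
opening: 0.0492
grip_force: 30.0
```

```bash
python3 go.py .547 -.0315 .125 -8.5
```

```text
t 11.62 at [ 0.4182 -0.2339  0.1269] F [ 1.  -0.4 -1.9] shift [ 0.202  -0.1294  0.0016] turn [ 0.0035 -0.0028  0.3707]
```

Request:
{"fn": "apply_moves", "kwargs": {"plan": [[[0.202, -0.129, 0, 0, 0, 0.371], [0.202, -0.129, 0, 0, 0, 0.371], [0.202, -0.129, 0, 0, 0, 0.371], [0.202, -0.129, 0, 0, 0, 0.371], [0.202, -0.129, 0, 0, 0, 0.371], [0.202, -0.129, 0, 0, 0, 0.371], [0.202, -0.129, 0, 0, 0, 0.371], [0.202, -0.129, 0, 0, 0, 0.371]]]}}

```text
time_s: 12.28
ee_pos: [0.5469, -0.0277, 0.1217]
tcp_rot: [[0.99, -0.144, -0.002], [-0.144, -0.99, 0.001], [-0.002, -0.001, -1.0]]
wrist_force: [-0.8, -0.5, -1.4]
opening: 0.0501
grip_force: 30.0
```

Request:
{"fn": "apply_moves", "kwargs": {"plan": [[[0, 0, 0.02, 0, 0, 0], [0, 0, 0.05, 0, 0, 0], [0, 0, 0.065, 0, 0, 0], [0, 0, 0.065, 0, 0, 0], [0, 0, 0.065, 0, 0, 0], [0, 0, 0.065, 0, 0, 0]]]}}

```text
time_s: 12.78
ee_pos: [0.5463, -0.0315, 0.0591]
tcp_rot: [[0.989, -0.149, 0.001], [-0.149, -0.989, -0.0], [0.001, 0.0, -1.0]]
wrist_force: [0.2, 0.1, -0.8]
opening: 0.0495
grip_force: 30.0
```

```bash
python3 look.py ws5; python3 go.py .547 -.0315 .0405 -8.5
```

```text
12.7833 [ 0.54634764 -0.03148277  0.05905803] [ 0.22376138  0.06702523 -0.79696137]
t 12.83 at [ 0.5465 -0.0314  0.0594] F [-1.3  0.8 -1.8] shift [0.0004 0.     0.0189] turn [ 0.0002 -0.0011 -0.0006]
```

Request:
{"fn": "apply_moves", "kwargs": {"plan": [[[0, 0, 0.008, 0, 0, 0], [0, 0, 0.013, 0, 0, 0], [0, 0, 0.016, 0, 0, 0], [0, 0, 0.018, 0, 0, 0], [0, 0, 0.019, 0, 0, 0], [0, 0, 0.019, 0, 0, 0]]]}}

```text
time_s: 13.33
ee_pos: [0.5459, -0.0309, 0.0406]
tcp_rot: [[0.989, -0.148, 0.0], [-0.148, -0.989, -0.0], [0.0, 0.0, -1.0]]
wrist_force: [-5.6, 0.9, 11.1]
opening: 0.0496
grip_force: 30.0
```

Request:
{"fn": "apply_moves", "kwargs": {"plan": [[[0, 0, -0.0005, 0, 0, 0], [0, 0, -0.0005, 0, 0, 0], [0, 0, -0.0005, 0, 0, 0], [0, 0, -0.0005, 0, 0, 0], [0, 0, -0.0005, 0, 0, 0], [0, 0, -0.02, 0, 0, 0], [0, 0, -0.05, 0, 0, 0], [0, 0, -0.08, 0, 0, 0]]], "hand": 1}}

```text
time_s: 14.0
ee_pos: [0.5457, -0.0309, 0.1199]
tcp_rot: [[0.989, -0.149, -0.002], [-0.149, -0.989, 0.001], [-0.002, -0.0, -1.0]]
wrist_force: [1.1, -1.0, -0.6]
opening: 0.0884
grip_force: 0.0
```

Request:
{"fn": "apply_moves", "kwargs": {"plan": [[[-0.04, 0, -0.1, 0, 0, 0], [-0.04, 0, -0.12, 0, 0, 0], [-0.04, 0, -0.12, 0, 0, 0], [-0.04, 0, -0.12, 0, 0, 0], [-0.04, 0, -0.12, 0, 0, 0], [-0.04, 0, -0.12, 0, 0, 0]]]}}

```text
time_s: 14.5
ee_pos: [0.5063, -0.025, 0.2386]
tcp_rot: [[0.989, -0.149, -0.001], [-0.149, -0.989, 0.0], [-0.001, -0.0, -1.0]]
wrist_force: [0.8, -0.0, -0.3]
opening: 0.0882
grip_force: 0.0
```

```bash
python3 look.py ws6; python3 go.py .4 .0 .3 0
python3 - <<'E'
from quad import *
np.set_printoptions(precision=4,suppress=True)
s,c=pickle.load(open('ws6.pkl','rb')); 
f=c['frame'].copy(); c['frame']=cv2.medianBlur(f,3)
seed=tuple(proj(c,[.546,-.031,.051],s)); hsv=cv2.cvtColor(f,cv2.COLOR_RGB2HSV)
print(seed, hsv[int(seed[1]),int(seed[0])])
for fn,z in ((lambda h:(h[:,:,2]>150)&(h[:,:,1]<12),.051),(lambda h:((h[:,:,2]<140)|(h[:,:,1]<20)),.037)):
  try:
    C,a=quad(c,seed,fn,lo=1500,hi=12000)
    X=np.array([onplane(c,p,z,s) for p in C]);e=np.roll(X,-1,0)-X
    print(C,X.mean(0),np.linalg.norm(e,axis=1),np.degrees(np.arctan2(e[:,1],e[:,0])),a)
  except Exception as x: print(x)
cv2.imwrite('pics/ws6x.png',cv2.resize(f[60:230,180:400],None,fx=3,fy=3,interpolation=cv2.INTER_CUBIC)[:,:,::-1])
E
```

```text
14.5 [ 0.50632366 -0.02495528  0.23862237] [ 0.82708103 -0.04754807 -0.28106045]
t 14.55 at [ 0.5062 -0.0249  0.2379] F [-0.1 -0.1 -0.6] shift [-0.1089 -0.0089 -0.0618] turn [-0.0004  0.0017 -0.095 ]
(np.float64(281.3669736447801), np.float64(143.6452324681237)) [ 15   3 164]
[[305.4597 106.    ]
 [303.7408 180.    ]
 [259.2523 180.    ]
 [257.5335 106.    ]] [ 0.5462 -0.0312  0.051 ] [0.0776 0.047  0.0776 0.0485] [170.8142  81.3876  -8.0544 -98.6193] 3422.5
max() iterable argument is empty
```

View pics/ws6x.png

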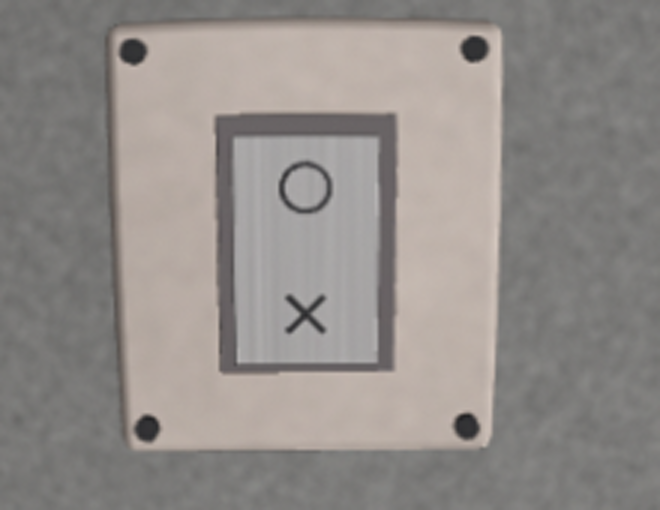

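The stack is square: the coupon is centred on the sheet, the ring is at crop (305,187) and the cross at crop (306,315). Next I look at the holder from two places.

Request:
{"fn": "apply_moves", "kwargs": {"plan": [[[0.04, -0.23, -0.04, 0, 0, 0], [0.04, -0.23, -0.04, 0, 0, 0], [0.04, -0.23, -0.04, 0, 0, 0], [0.04, -0.23, -0.04, 0, 0, 0], [0.04, -0.23, -0.04, 0, 0, 0], [0.04, -0.23, -0.04, 0, 0, 0], [0.04, -0.23, -0.04, 0, 0, 0], [0.04, -0.23, -0.04, 0, 0, 0]]]}}

```text
time_s: 15.22
ee_pos: [0.5803, 0.1976, 0.277]
tcp_rot: [[0.989, -0.146, -0.004], [-0.146, -0.989, -0.001], [-0.004, 0.001, -1.0]]
wrist_force: [0.3, 0.4, -0.5]
opening: 0.0881
grip_force: 0.0
```

```bash
python3 look.py wh1
```

```text
15.2167 [0.58033684 0.19761178 0.27696944] [ 0.27071084  0.42394192 -0.54580442]
```

Request:
{"fn": "apply_moves", "kwargs": {"plan": [[[-0.05, -0.1, 0, 0, 0, 0], [-0.05, -0.1, 0, 0, 0, 0], [-0.05, -0.1, 0, 0, 0, 0], [-0.05, -0.1, 0, 0, 0, 0], [-0.05, -0.1, 0, 0, 0, 0], [-0.05, -0.1, 0, 0, 0, 0]]]}}

```text
time_s: 15.77
ee_pos: [0.546, 0.3013, 0.2789]
tcp_rot: [[0.989, -0.15, -0.001], [-0.15, -0.989, -0.001], [-0.001, 0.001, -1.0]]
wrist_force: [-0.9, 0.3, 0.3]
opening: 0.0883
grip_force: 0.0
```

```bash
python3 look.py wh2; python3 - <<'E'
from h import *
a=[cv2.cvtColor(pickle.load(open(t+'.pkl','rb'))[1]['frame'],cv2.COLOR_RGB2BGR) for t in('wh1','wh2')]
cv2.imwrite('pics/wh12.png',np.hstack([cv2.resize(a[0][0:210,150:410],(390,315)),cv2.resize(a[1][0:210,250:510],(390,315))]))
E
```

```text
15.7667 [0.54600064 0.30127752 0.2788675 ] [-0.86090325  0.28878464  0.28602584]
```

View pics/wh12.png

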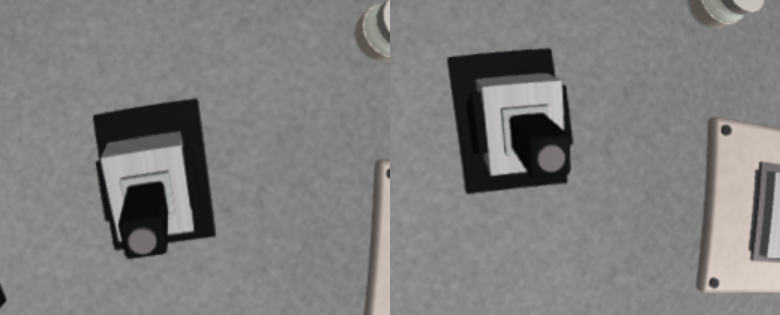

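Two holder views. The cap is at crop (142,241) on the left and (551,158) on the right. The foot corners on the left are (94,117), (198,99) and (215,235). The collar's far edge on the left runs from (121,179) to (168,172). The probe leans toward the image bottom, about world -x.

```bash
cat > m.py <<'E'
from h import *
np.set_printoptions(precision=4,suppress=True)
D={t:pickle.load(open(t+'.pkl','rb')) for t in('wh1','wh2')}
def px(t,uv,sub=True):
    off=150 if t=='wh1' else -10
    p=np.array([[uv[0]/1.5+off if t=='wh1' else (uv[0]-390)/1.5+250,uv[1]/1.5]],np.float32)
    if sub:
        g=cv2.cvtColor(D[t][1]['frame'],cv2.COLOR_RGB2GRAY); q=p.copy()
        cv2.cornerSubPix(g,q[None],(3,3),(-1,-1),(3,30,.01)); 
        if np.linalg.norm(q-p)<2.5:p=q
    return p[0].astype(float)
def cap(t,uv):
    p=px(t,uv,False); f=D[t][1]['frame'].astype(int); v=f.max(2)
    m=((v>60)&(v<200)).astype(np.uint8); n,l,st,ce=cv2.connectedComponentsWithStats(m,connectivity=4)
    k=l[int(round(p[1])),int(round(p[0]))]; print('cap',t,p,st[k],ce[k],v[int(p[1]),int(p[0])]); return ce[k] if st[k][4]<600 else p
R=lambda t,p:ray(D[t][1],p,D[t][0])
X,e=tri([R('wh1',cap('wh1',(142,241))),R('wh2',cap('wh2',(551,158)))]); print('cap top',X,e)
P={'footTL':((94,117),(448,57)),'footTR':((198,99),(551,49)),'footBR':((215,235),(567,182)),'colTL':((121,179),(502,109)),'colTR':((168,172),(548,104)),'blkTL':((101,157),(478,87)),'blkTR':((184,147),(562,81))}
for k,(a,b) in P.items():
    a,b=px('wh1',a),px('wh2',b); print(k,a,b,tri([R('wh1',a),R('wh2',b)]),*[onplane(D[t][1],p,.008,D[t][0])[:2] for t,p in(('wh1',a),('wh2',b))])
s,c=pickle.load(open('ws6.pkl','rb')); print('ring',onplane(c,(281.7,122.3),.051,s))
E
python3 m.py
```

```text
cap wh1 [244.6667 160.6667] [235 152  19  18 261] [244.3985 160.3103] 117
cap wh2 [357.3333 105.3333] [348  97  19  18 264] [357.1742 105.2424] 122
cap top [0.6169 0.2242 0.1454] 0.0001566059439017524
footTL [211.6142  76.6188] [287.9179  37.9578] (array([0.7101, 0.2675, 0.0059]), np.float64(5.114324242455507e-06)) [0.7099 0.2671] [0.7097 0.2676]
footTR [280.7267  65.2187] [356.7029  32.1357] (array([0.7088, 0.1787, 0.0063]), np.float64(0.0003898943940672877)) [0.709  0.1789] [0.7081 0.179 ]
footBR [293.231  156.9996] [367.6054 121.4544] (array([0.5893, 0.1803, 0.005 ]), np.float64(0.0001195521966872519)) [0.59   0.1804] [0.5895 0.181 ]
colTL [229.3916 118.7337] [323.3672  71.9952] (array([0.6535, 0.2409, 0.0846]), np.float64(4.232731050835821e-06)) [0.6518 0.2535] [0.6597 0.2301]
colTR [262.3519 113.3167] [355.4953  69.3377] (array([0.6532, 0.2063, 0.0824]), np.float64(0.0001465989704614681)) [0.6516 0.2109] [0.6589 0.1883]
blkTL [216.1668 105.7052] [310.4216  58.7963] (array([0.6693, 0.2522, 0.0849]), np.float64(0.00028647221472626115)) [0.6715 0.2675] [0.6787 0.2438]
blkTR [271.0972  96.8309] [364.4025  54.7708] (array([0.6684, 0.1946, 0.0832]), np.float64(0.0005521774244411846)) [0.6707 0.1968] [0.6771 0.1736]
ring [ 0.5678 -0.0346  0.051 ]
```

```bash
cat > gp.py <<'E'
from go import *
import sys
def prot(yaw=-0.8,lean=.3):
    y=np.radians(yaw); return Ro.from_euler('z',y).as_matrix()@Ro.from_euler('y',-lean).as_matrix()@np.diag([1,-1,-1])
CAP=np.array([.6169,.2242,.1454])
if __name__=='__main__':
    R=prot(); to(CAP+(float(sys.argv[1])-.118)*-R[:,2],R); print(R.round(3).tolist())
E
python3 gp.py .2
```

```text
t 15.82 at [0.5462 0.3011 0.2791] F [ 0.2 -0.9  1.1] shift [0.0575 0.0686 0.0554] turn [ 0.0135  0.1911 -0.0867]
[[0.955, -0.014, 0.295], [-0.013, -1.0, -0.004], [0.296, 0.0, -0.955]]
```

Request:
{"fn": "apply_moves", "kwargs": {"plan": [[[0.0575, 0.0686, 0, 0.0135, 0.191, -0.087], [0.0575, 0.0686, 0, 0.0135, 0.191, -0.087], [0.0575, 0.0686, 0.03, 0.0135, 0.191, -0.087], [0.0575, 0.0686, 0.055, 0.0135, 0.191, -0.087], [0.0575, 0.0686, 0.055, 0.0135, 0.191, -0.087], [0.0575, 0.0686, 0.055, 0.0135, 0.191, -0.087], [0.0575, 0.0686, 0.055, 0.0135, 0.191, -0.087]]]}}

```text
time_s: 16.4
ee_pos: [0.5934, 0.226, 0.2262]
tcp_rot: [[0.954, -0.012, 0.298], [-0.012, -1.0, -0.003], [0.298, -0.001, -0.955]]
wrist_force: [0.0, 0.9, -0.1]
opening: 0.0886
grip_force: 0.0
```

```bash
python3 look.py wh3; python3 gp.py .135; python3 - <<'E'
from h import *
s,c=pickle.load(open('wh3.pkl','rb'));v=c['frame'].max(2)
X=np.array([.6169,.2242,.1454]);p=proj(c,X,s)
m=((v>60)&(v<200)).astype(np.uint8);n,l,st,ce=cv2.connectedComponentsWithStats(m,connectivity=4)
k=l[int(p[1]),int(p[0])];print(p,st[k],ce[k]); print(onplane(c,ce[k],.1454,s))
E
```

```text
16.4 [0.59337526 0.22600578 0.22619147] [ 0.03651512  0.86541016 -0.11328793]
t 16.45 at [0.5934 0.2263 0.2264] F [-0.   0.2 -0.2] shift [-0.0017  0.0019  0.0673] turn [-0.0011 -0.0021  0.0011]
[[0.955, -0.014, 0.295], [-0.013, -1.0, -0.004], [0.296, 0.0, -0.955]]
[283.07662281 216.34266145] [273 207  21  20 352] [283.02556818 216.44602273]
[0.61682274 0.22423943 0.1454    ]
```

Request:
{"fn": "apply_moves", "kwargs": {"plan": [[[-0.0015, 0.002, 0.03, -0.001, -0.002, 0.001], [-0.0015, 0.002, 0.055, -0.001, -0.002, 0.001], [-0.0015, 0.002, 0.067, -0.001, -0.002, 0.001], [-0.0015, 0.002, 0.067, -0.001, -0.002, 0.001], [-0.0015, 0.002, 0.067, -0.001, -0.002, 0.001]]]}}

```text
time_s: 16.87
ee_pos: [0.6112, 0.2245, 0.1611]
tcp_rot: [[0.956, -0.013, 0.294], [-0.012, -1.0, -0.004], [0.294, 0.0, -0.956]]
wrist_force: [0.5, 0.7, -0.6]
opening: 0.0884
grip_force: 0.0
```

```bash
python3 gp.py .059
```

```text
t 16.87 at [0.6112 0.2245 0.1611] F [ 0.5  0.7 -0.6] shift [0.0009 0.0002 0.0756] turn [0.     0.001  0.0006]
[[0.955, -0.014, 0.295], [-0.013, -1.0, -0.004], [0.296, 0.0, -0.955]]
```

Request:
{"fn": "apply_moves", "kwargs": {"plan": [[[0.001, 0, 0.03, 0, 0, 0], [0.001, 0, 0.055, 0, 0, 0], [0.001, 0, 0.07, 0, 0, 0], [0.001, 0, 0.0755, 0, 0, 0], [0.001, 0, 0.0755, 0, 0, 0], [0.001, 0, 0.0755, 0, 0, 0]]]}}

```text
time_s: 17.37
ee_pos: [0.6344, 0.2242, 0.0901]
tcp_rot: [[0.955, -0.013, 0.295], [-0.012, -1.0, -0.004], [0.296, 0.0, -0.955]]
wrist_force: [0.1, 0.8, -0.2]
opening: 0.088
grip_force: 0.0
```

```bash
python3 gp.py .059
```

```text
t 17.37 at [0.6344 0.2242 0.0901] F [ 0.1  0.8 -0.2] shift [-0.0004  0.0003  0.001 ] turn [-0.0002 -0.      0.0006]
[[0.955, -0.014, 0.295], [-0.013, -1.0, -0.004], [0.296, 0.0, -0.955]]
```

Aligned. Close.

Request:
{"fn": "apply_moves", "kwargs": {"plan": [[[0, 0, 0.0005, 0, 0, 0], [0, 0, 0.0005, 0, 0, 0], [0, 0, 0.0005, 0, 0, 0], [0, 0, 0.0005, 0, 0, 0], [0, 0, 0.0005, 0, 0, 0], [0, 0, 0.0005, 0, 0, 0], [0, 0, 0.0005, 0, 0, 0], [0, 0, 0.0005, 0, 0, 0]]], "hand": 0.1, "squeeze": 45}}

```text
time_s: 18.03
ee_pos: [0.6339, 0.2239, 0.0877]
tcp_rot: [[0.956, -0.013, 0.293], [-0.013, -1.0, -0.004], [0.293, 0.001, -0.956]]
wrist_force: [-0.1, 1.0, 0.5]
opening: 0.0366
grip_force: 0.0
```

Request:
{"fn": "apply_moves", "kwargs": {"plan": [[[0, 0, 0, 0, 0, 0], [0, 0, 0, 0, 0, 0], [0, 0, 0, 0, 0, 0], [0, 0, -0.01, 0, 0, 0], [0, 0, -0.02, 0, 0, 0], [0, 0, -0.02, 0, 0, 0]]]}}

```text
time_s: 18.53
ee_pos: [0.6279, 0.2243, 0.1092]
tcp_rot: [[0.955, -0.013, 0.295], [-0.012, -1.0, -0.004], [0.295, 0.0, -0.956]]
wrist_force: [-0.5, -0.3, -1.4]
opening: 0.0259
grip_force: 45.0
```

Request:
{"fn": "apply_moves", "kwargs": {"plan": [[[0, 0, -0.02, 0, 0, 0], [0, 0, -0.05, 0, 0, 0], [0, 0, -0.08, 0, 0, 0], [0, 0, -0.11, 0, 0, 0], [0, 0, -0.13, 0, 0, 0], [0, 0, -0.13, 0, 0, 0], [0, 0, -0.13, 0, 0, 0]]]}}

```text
time_s: 19.12
ee_pos: [0.5899, 0.2247, 0.2318]
tcp_rot: [[0.956, -0.013, 0.295], [-0.012, -1.0, -0.004], [0.295, 0.0, -0.956]]
wrist_force: [-0.7, 0.5, -1.8]
opening: 0.0256
grip_force: 45.0
```

```bash
python3 go.py .5678 -.0346 .19 -0.8; python3 - <<'E'
from rig import *
from h import *
d=pickle.load(open('first.pkl','rb'))
a=snapshot('scene');b=snapshot('side'); pickle.dump((get_state(),a,b),open('held.pkl','wb'))
E
```

```text
t 19.12 at [0.5899 0.2247 0.2318] F [-0.7  0.5 -1.8] shift [-0.0302  0.2595  0.0345] turn [ 0.     -0.1904  0.0006]
```

Request:
{"fn": "apply_moves", "kwargs": {"plan": [[[-0.03, 0.26, 0, 0, -0.19, 0], [-0.03, 0.26, 0, 0, -0.19, 0], [-0.03, 0.26, 0, 0, -0.19, 0], [-0.03, 0.26, 0.035, 0, -0.19, 0], [-0.03, 0.26, 0.035, 0, -0.19, 0], [-0.03, 0.26, 0.035, 0, -0.19, 0], [-0.03, 0.26, 0.035, 0, -0.19, 0], [-0.03, 0.26, 0.035, 0, -0.19, 0]]]}}

```text
time_s: 19.88
ee_pos: [0.5673, -0.0387, 0.1858]
tcp_rot: [[1.0, -0.018, -0.006], [-0.018, -1.0, 0.0], [-0.006, -0.0, -1.0]]
wrist_force: [0.4, 0.5, -1.6]
opening: 0.0254
grip_force: 45.0
```

Request:
{"fn": "apply_moves", "kwargs": {"plan": [[[0, 0, 0, 0, 0, 0], [0, 0, 0, 0, 0, 0], [0, 0, 0, 0, 0, 0]]]}}

```text
time_s: 20.13
ee_pos: [0.5682, -0.0339, 0.1888]
tcp_rot: [[1.0, -0.012, -0.001], [-0.012, -1.0, -0.0], [-0.001, 0.0, -1.0]]
wrist_force: [-0.1, -0.1, -1.5]
opening: 0.0258
grip_force: 45.0
```

```bash
python3 go.py .5678 -.0346 .14 -0.8; python3 look.py wp1; python3 - <<'E'
from rig import *
from h import *
w=pickle.load(open('wp1.pkl','rb'))[1]
s=get_state();a=snapshot('scene');b=snapshot('side'); pickle.dump((s,a,b),open('held.pkl','wb'))
X=s['ee_pos']-[0,0,.06]; out=[cv2.resize(w['frame'][100:320,170:390],(400,400))]; print(s['ee_pos'])
for c in(a,b):
    p=proj(c,X).astype(int); print(p); out.append(cv2.resize(c['frame'][p[1]-40:p[1]+40,p[0]-40:p[0]+40],(400,400),interpolation=cv2.INTER_CUBIC))
cv2.imwrite('pics/held.png',cv2.resize(np.hstack(out),(800,267))[:,:,::-1])
E
```

```text
t 20.13 at [ 0.5682 -0.0339  0.1888] F [-0.1 -0.1 -1.5] shift [-0.0004  0.0006  0.0488] turn [0.0002 0.0008 0.0014]
20.1333 [ 0.56822995 -0.03394301  0.18881833] [-0.09201471 -0.09952012 -1.49825826]
[ 0.56826993 -0.03391185  0.18901234]
[272 179]
[282 179]
```

View pics/held.png

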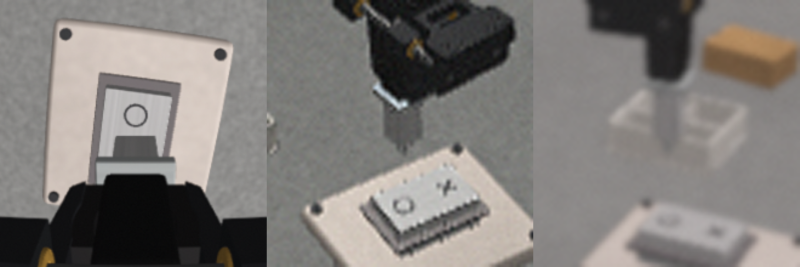

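The probe is held upright over the stack. The tip is at scene pixel (273,184) and side pixel (282,185). In the wrist view the nose end edge is at about (265..300,213), behind the ring. Next I check the tip offset.

```bash
python3 - <<'E'
from h import *
np.set_printoptions(precision=4,suppress=True)
s,a,b=pickle.load(open('held.pkl','rb'))
print('tip tri',tri([ray(a,(273.1,183.7)),ray(b,(282.5,184.9))]),s['ee_pos'])
print('pred tip px',proj(a,s['ee_pos']-[0,0,.075]),proj(b,s['ee_pos']-[0,0,.075]))
s,w=pickle.load(open('wp1.pkl','rb')); R=s['tcp_rot'];p=s['ee_pos']
for n,v in dict(noseL=(.011,-.011,.059),noseR=(.011,.011,.059),colL=(.017,-.017,.014),colR=(.017,.017,.014),colL7=(.017,-.017,.007)).items(): print(n,proj(w,p+R@v,s))
g=cv2.cvtColor(w['frame'],cv2.COLOR_RGB2GRAY)
ring=(135/1.2121+170,116/1.2121+100); print(ring,onplane(w,ring,.051,s))
# tidy ring centre from dark pixels
m=(g<75).astype(np.uint8); n,l,st,ce=cv2.connectedComponentsWithStats(m[185:206,266:298]); print(st[1:],ce[1:]+[266,185])
E
```

```text
tip tri (array([ 0.5668, -0.0318,  0.1141]), np.float64(0.0002567223240290284)) [ 0.5683 -0.0339  0.189 ]
pred tip px [272.206  183.6584] [282.252  184.4304]
noseL [264.5125 211.1133]
noseR [297.4716 211.0776]
colL [248.8703 227.7492]
colR [312.774  227.6879]
colL7 [247.5885 232.8109]
(281.3769490966092, 195.70167477930863) [ 0.5669 -0.0341  0.051 ]
[[14  1  4  1  4]
 [ 8  2  4  4  4]
 [19  2  1  1  1]
 [21  3  2  2  2]
 [ 7  7  1  1  1]
 [24  8  1  4  4]
 [23 14  1  1  1]
 [14 18  1  1  1]] [[281.5 186. ]
 [275.5 188.5]
 [285.  187. ]
 [287.5 188.5]
 [273.  192. ]
 [290.  194.5]
 [289.  199. ]
 [280.  203. ]]
```

Request:
{"fn": "apply_moves", "kwargs": {"plan": [[[-0.0005, 0.0005, 0.02, 0, 0, 0], [-0.0005, 0.0005, 0.04, 0, 0, 0], [-0.0005, 0.0005, 0.052, 0, 0, 0], [-0.0005, 0.0005, 0.055, 0, 0, 0], [-0.0005, 0.0005, 0.055, 0, 0, 0], [-0.0005, 0.0005, 0.055, 0, 0, 0], [-0.0005, 0.0005, 0.055, 0, 0, 0]]]}}

```text
time_s: 20.87
ee_pos: [0.5681, -0.0356, 0.1351]
tcp_rot: [[1.0, -0.013, 0.001], [-0.013, -1.0, -0.001], [0.001, 0.001, -1.0]]
wrist_force: [-0.4, -0.4, -1.0]
opening: 0.0255
grip_force: 45.0
```

```bash
python3 go.py .5676 -.0346 .12 -0.8
```

```text
t 20.87 at [ 0.5681 -0.0356  0.1351] F [-0.4 -0.4 -1. ] shift [-0.0005 -0.001   0.0151] turn [ 0.0006 -0.0006  0.0007]
```

Request:
{"fn": "apply_moves", "kwargs": {"plan": [[[-0.0005, -0.001, 0.003, 0, 0, 0], [-0.0005, -0.001, 0.006, 0, 0, 0], [-0.0005, -0.001, 0.008, 0, 0, 0], [-0.0005, -0.001, 0.009, 0, 0, 0], [-0.0005, -0.001, 0.01, 0, 0, 0], [-0.0005, -0.001, 0.01, 0, 0, 0], [-0.0005, -0.001, 0.01, 0, 0, 0], [-0.0005, -0.001, 0.01, 0, 0, 0]]]}}

```text
time_s: 21.53
ee_pos: [0.5671, -0.0347, 0.124]
tcp_rot: [[1.0, -0.013, -0.001], [-0.013, -1.0, -0.001], [-0.001, 0.001, -1.0]]
wrist_force: [0.1, 1.1, -0.7]
opening: 0.0259
grip_force: 45.0
```

```bash
python3 look.py x1; python3 look.py x2; python3 look.py x3; python3 go.py .5676 -.0346 .12 -0.8
```

```text
21.5333 [ 0.5670993  -0.03469904  0.12404527] [ 0.13786173  1.09698489 -0.74029721]
21.5833 [ 0.56709372 -0.03470951  0.12403934] [ 0.15944585  0.17988463 -0.8728375 ]
21.6333 [ 0.56709036 -0.03471549  0.12403525] [-0.30715251 -0.57303999 -0.8749126 ]
t 21.68 at [ 0.5671 -0.0347  0.124 ] F [ 0.5 -0.2 -1.7] shift [ 0.0005 -0.0001  0.004 ] turn [0.0003 0.0007 0.0005]
```

Request:
{"fn": "apply_moves", "kwargs": {"plan": [[[0, 0, 0.001, 0, 0, 0], [0, 0, 0.002, 0, 0, 0], [0, 0, 0.002, 0, 0, 0], [0, 0, 0.002, 0, 0, 0]]]}}

```text
time_s: 22.02
ee_pos: [0.5671, -0.0347, 0.1221]
tcp_rot: [[1.0, -0.013, -0.001], [-0.013, -1.0, -0.001], [-0.001, 0.001, -1.0]]
wrist_force: [-0.1, 0.4, -0.1]
opening: 0.0257
grip_force: 45.0
```

```bash
cat > f.py <<'E'
from rig import *
import numpy as np
F=[];Z=[]
for i in range(5):
    s=get_state();F.append(s['wrist_force']);Z.append(s['ee_pos']);snapshot('wrist')
print(s['time_s'],np.mean(F,0).round(2),np.mean(Z,0).round(4))
E
python3 f.py
```

```text
22.2167 [0.05 0.09 0.6 ] [ 0.5671 -0.0347  0.1221]
```

Request:
{"fn": "apply_moves", "kwargs": {"plan": [[[0.0003, 0, 0.001, 0, 0, 0], [0.0003, 0, 0.002, 0, 0, 0], [0.0003, 0, 0.002, 0, 0, 0], [0.0003, 0, 0.002, 0, 0, 0]]]}}

```text
time_s: 22.6
ee_pos: [0.5673, -0.0347, 0.1199]
tcp_rot: [[1.0, -0.013, -0.001], [-0.013, -1.0, -0.0], [-0.001, 0.0, -1.0]]
wrist_force: [-1.2, -0.2, 1.4]
opening: 0.0254
grip_force: 45.0
```

```bash
python3 f.py
```

```text
22.8 [-1.35 -0.43  1.35] [ 0.5673 -0.0347  0.12  ]
```

Request:
{"fn": "apply_moves", "kwargs": {"plan": [[[0, 0, 0.001, 0, 0, 0], [0, 0, 0.002, 0, 0, 0], [0, 0, 0.002, 0, 0, 0], [0, 0, 0.002, 0, 0, 0]]]}}

```text
time_s: 23.18
ee_pos: [0.5673, -0.0347, 0.118]
tcp_rot: [[1.0, -0.013, -0.001], [-0.013, -1.0, -0.0], [-0.001, 0.001, -1.0]]
wrist_force: [-1.3, -0.3, 3.0]
opening: 0.0256
grip_force: 45.0
```

```bash
python3 f.py; python3 go.py .5676 -.0346 .118 -0.8; python3 - <<'E'
from h import *
import pickle
from rig import *
# check decisive geometry: nose end and ring/coupon position in the wrist view, bystanders in scene view
s=get_state();w=snapshot('wrist');a=snapshot('scene');d=pickle.load(open('first.pkl','rb'))[1]['scene']
for n,X in dict(jar=(.75,.014,.04),tray=(.623,-.25,.02),box=(.6,-.44,.02)).items():
    p=proj(a,np.array(X)).astype(int);sl=np.s_[p[1]-20:p[1]+20,p[0]-22:p[0]+22]
    print(n,np.abs(a['frame'][sl].astype(int)-d['frame'][sl]).mean().round(2))
R=s['tcp_rot'];p=s['ee_pos']
from quad import quad
# coupon front edge visible beyond the nose
g=cv2.cvtColor(w['frame'],cv2.COLOR_RGB2GRAY); e=p+0
for X in ([.5857,-.0372,.051],): 
    q=proj(w,np.array(X),s).astype(int); print(q,g[q[1]-10:q[1]+11,q[0]])
E
```

```text
23.3833 [-2.02 -0.1   2.87] [ 0.5673 -0.0347  0.118 ]
t 23.43 at [ 0.5673 -0.0347  0.118 ] F [-1.9 -0.3  2.8] shift [ 0.0003 -0.0001  0.    ] turn [0.0003 0.0007 0.0005]
jar 4.76
tray 4.59
box 4.33
[284 196] [113 113 114 113 113 111  91  81  79  81  88 130 175 182 182 182 181 181
 181 181 181]
```

```bash
python3 -c "
from rig import *
print(job_done())"
```

```text
the job is handed in; nothing more can be done
None
```

I handed the job in with the sheet and test plate stacked squarely and the probe held upright on the ring mark. It presses at about 4 N by the wrist force, which is roughly half-way in; no verdict came back, and the tray, jar and box look unmoved in the scene view.

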